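Press a phone display into its frame on the bench screw press

TASK

Push the tray with the phone fully home under the screw press. Wind the handwheel clockwise until you feel the press foot just touch the phone, then give it a quarter turn more and let go. Much more than that cracks the display; leave the other things on the bench where they are.

Things in the scene. Friction and masses are not known exactly. Their poses are not given: they have to be found in the camera images.
- press: bench screw press, fixed to the bench: grey base plate 260 x 200 x 18 mm, two steel posts, a white cross-beam (underside 138 mm, top 164 mm above the bench) and on top of it a flat aluminium handwheel. Origin on the bench, on the screw's vertical axis. Its x axis is the way in which the tray is pushed home (away from the robot), z up
- tray (a joint): how far (m) the flat aluminium tray that carries the phone is pulled out of the press towards the robot: 0 = home against its stop, 0.06 = fully out. It slides stiffly (about 2.5 N) and stays where it is left. Counts as home below 3 mm
- tray_knob (a point): half-way up the upright black round knob on the tray's front end, 22 mm diameter, 50 mm tall, its foot on the tray 32 mm above the bench; this point is 62 mm above the bench. With the tray home it lies 150 mm from the screw axis on the press's -x side
- nest: the nest on the tray: steel plate 170 x 88 mm with a rubber cradle and the phone (147 x 71 mm, face up, long side along the tray). Origin on the tray's top, 32 mm above the bench, under the middle of the phone; on the screw axis when the tray is home. The phone's face lies from 51 to 66 mm above the bench: the cradle is shimmed anew for every job, by how much is not measured
- wheel (a joint): handwheel angle (rad), grows clockwise seen from above, lowering the foot 24 mm a turn. At 0 the crank knob is on the press's -x side of the axis; starts from -0.8 to 0.8. First touch comes between 2.5 and 6.7. It turns stiffly (0.42 N m, 7 N at the crank knob), keeps its height and stays where it is left, also under load
- wheel_centre (a point): centre of the handwheel's top face, 182 mm above the bench on the screw axis; the wheel is 144 mm across, 10 mm thick, with a 32 mm hub that rises 8 mm above the face
- crank_knob (a point): grip point of the upright black crank knob on the wheel, 24 mm diameter, 46 mm tall, 60 mm from the screw axis; it spins freely on its own pin, so a gripper can hold it without turning. This point is 212 mm above the bench (knob from 186 to 232 mm)
- platen: steel cross-plate under the beam with the 120 x 60 mm foot sprung below it; origin on the screw axis, plate's underside; sinks 24 mm a turn. The foot's spring is preloaded: at first touch the force on the phone jumps to 60 N (some 3.8 N more at the crank knob, within 6 degrees of turn), then grows 4 N a mm: 84 N after a quarter turn (5.3 N more at the knob than free)
- spool_mid (a point): bystander: middle of a blue spool, 48 mm diameter, 32 mm tall, standing on the bench
- jar_mid (a point): bystander: middle of a small jar, 38 mm diameter, 45 mm tall, standing on the bench
- driver_mid (a point): bystander: middle of a screwdriver 150 mm long lying on the bench

How it is judged:
By the outcome, as a careful person would: the job done as asked, in the order asked, and still so for the second after the job is handed in, with the robot touching nothing.
It also fails if it takes over 72 s, if anything falls off the work surface, if the arm or the gripper's body presses on something with over 40 N, if the wrist force passes 120 N, or if a joint passes its speed limit or range.

ROBOT

A 7-joint arm with a two-finger parallel gripper is mounted at the origin on the work surface. World frame = base frame: x ahead of the robot, y to its left, z up, the work surface at z = 0. Lengths are in mm, angles in rad, forces in N, time in s.
With the tool pointing down it reaches from about 400 to 900 mm from the base axis. Payload 5.5 kg.
Tool frame: the origin (TCP) lies at the very end of the fingers, on their centre line; the grasp point (between the pads) lies 19 mm behind it (manip.hold_point_z is the z of the grasp point in the tool frame, in mm); z points along the fingers, x is the direction in which the jaws open and shut, and the axes are right-handed (so a half turn about z gives the same grasp; the last joint's range is limited). The gripper opens to 85 mm and grips with 20 to 120 N. Pads are 22 mm wide; open, the fingers measure 114 mm over their backs; the gripper's body (76 mm by 85 mm) begins 54 mm behind the grasp point. The pads swing forward as they close: fully open they stand 13 mm farther back than shut.
Start: joints at [1.549, 0.501, -0.427, 1.55, 0.221, 1.138, -0.21], TCP at [182.661, -623.807, 231.31] pointing down, gripper open.
Joint ranges: [-2.88, 2.88], [-0.31, 2.03], [-1.54, 1.56], [0.2, 2.42], [-1.41, 4.55], [0.19, 2.02], [-2.57, 2.57]. Speed limits (rad/s): [2.57, 2.57, 3.14, 3.14, 3.14, 3.14, 3.14].

INTERFACE

Orientations are given as a unit quaternion [w, x, y, z].
In Python, from rig import manip, eoat, kin, grab_frame, camera_model, ticket gives the robot as it stands. Calls block until the motion is done:
- manip.move_pose(position, orientation): joint-space move of the TCP to a pose.
- manip.movel(position, max_speed=150, orientation=None): straight line of the TCP; orientation=None keeps the orientation; max_speed is the mean speed in mm/s.
- manip.move_j(angles): joint-space move.
- eoat.gripper_open() and eoat.close(grip_force=None): open the fingers fully, or close them until they stop; grip_force is the grip in N (None keeps the last).
- manip.sleep(seconds).
- kin.inverse_kinematics(position, orientation): joint angles nearest the present ones, or None.
- grab_frame(name): name is "scene" or "top" or "wrist"; returns (picture, depth): 400x640x3 uint8, red, green, blue; 400x640 float32, mm along the optical axis (not along the pixel's ray), 0 where there is no reading.
- camera_model(name): a dict with "intrinsics" (3x3 intrinsics, pixels), "R" (3x3) and "t" (3): a world point X has camera coordinates R X + t; the wrist camera has in their place "T_tool_cam" (4x4, takes a point from camera to tool coordinates, whose origin is the TCP and whose axes are the tool frame's). Camera axes: x right, y down, z forward; pixel columns grow to the right and rows downward; lengths in mm; the calibration is good to about 2 mm. A picture is of the moment at which its call begins: read the wrist's pose just before it. camera_model takes no time and is no camera call.
A pose or a line that the arm cannot do raises manip.MotionError and nothing moves.
- ticket.close_job(): hands the job in, once; it reports no verdict.
Readings, each from a call of its own:
- manip.read_time_s(): time.
- manip.read_joint_positions(): joint angles.
- manip.read_joint_vel(): joint speeds.
- manip.read_joint_torque(): joint torques, N m.
- manip.read_ee_pos(): TCP position.
- manip.read_tool_rot(): TCP orientation.
- manip.read_wrist_force(): force on the tool from outside, world axes, zero at the start.
- manip.read_ft_torque(): the same for the moment, N m.
- manip.read_gripper_width(): finger opening in mm.
Only numpy, scipy, OpenCV 4.12 (cv2) and the standard library are available. Lean on these libraries where they do the work, as an engineer would, in place of code of your own. Each camera call takes 0.05 s, during which the arm holds its last target. There are 200 camera calls.

## Working session

There is one attempt and no reset: what is moved stays moved. The work goes in short steps, each a Python script; the robot and the scene stay as the last script left them, time stands still between calls to the robot, and variables do not carry over. Pictures are saved under pics/ and viewed, about 8 in all and at most 12, crops included, and the job is handed in when it is done.

```bash
mkdir -p pics; ls; python3 - <<'E'
from rig import manip, eoat, kin, grab_frame, camera_model
import cv2,numpy as np
np.set_printoptions(precision=4,suppress=True)
for n in("scene","top"):
    p,d=grab_frame(n); cv2.imwrite(f"pics/{n}0.png",p[:,:,::-1]); np.savez(f"{n}0.npz",p=p,d=d)
    print(n,camera_model(n))
print(camera_model("wrist"),manip.read_time_s(),manip.read_tool_rot(),manip.hold_point_z)
E
```

```text
pics
scene {'intrinsics': array([[396.1212,   0.    , 314.5441],
       [  0.    , 396.1212, 193.3713],
       [  0.    ,   0.    ,   1.    ]]), 'R': array([[ 0.4822,  0.876 , -0.0082],
       [ 0.6476, -0.3628, -0.67  ],
       [-0.5899,  0.3178, -0.7423]]), 't': array([-296.2474, -300.5413, 1220.0934])}
top {'intrinsics': array([[479.2306,   0.    , 322.5337],
       [  0.    , 479.2306, 208.6043],
       [  0.    ,   0.    ,   1.    ]]), 'R': array([[-0.0259, -0.9997,  0.0019],
       [-0.9965,  0.0256, -0.0793],
       [ 0.0792, -0.0039, -0.9968]]), 't': array([  39.1137,  615.5854, 1070.8166])}
{'intrinsics': array([[332.5284,   0.    , 320.1076],
       [  0.    , 332.5284, 198.1455],
       [  0.    ,   0.    ,   1.    ]]), 'T_tool_cam': array([[   1.    ,   -0.001 ,   -0.0004,   -0.8414],
       [   0.001 ,    0.9629,    0.2697,  -68.0527],
       [   0.0001,   -0.2697,    0.9629, -142.1419],
       [   0.    ,    0.    ,    0.    ,    1.    ]])} 0.1 [-0.0006  0.8003 -0.5996 -0.0007] -18.700000000000003
```

View pics/scene0.png

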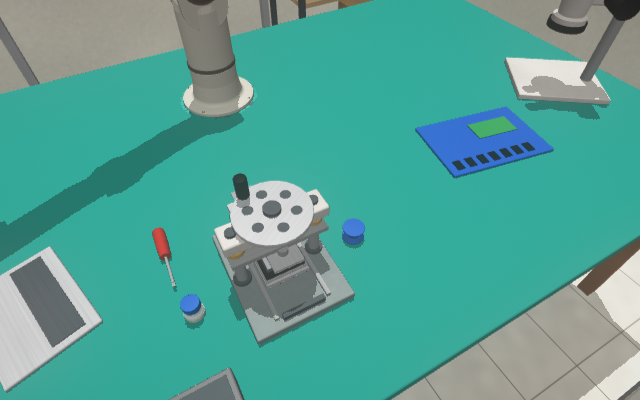

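View pics/top0.png

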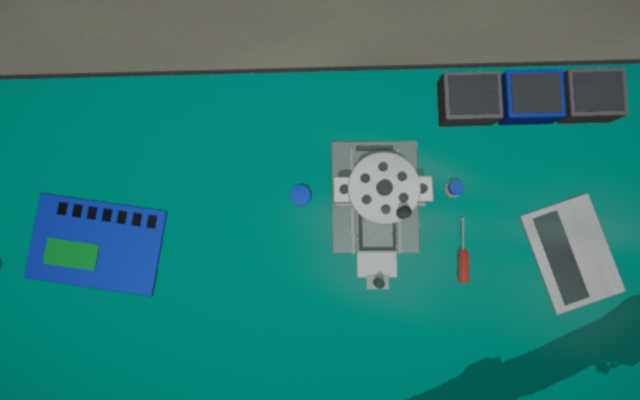

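Scene: press near the middle, with the hub at about (272,209) and the crank knob at (241,187). Top: hub (385,188), crank knob top (404,211), tray knob (378,282), spool (300,195), jar (455,188), driver (463,250), and the tray out towards the robot.

```bash
cat > h.py <<'E'
import numpy as np, cv2
from rig import manip, eoat, kin, grab_frame, camera_model
np.set_printoptions(precision=3,suppress=True)
def ray(n,uv,z):
    c=camera_model(n); R,t=c["R"],c["t"]
    d=R.T@np.linalg.solve(c["intrinsics"],[*uv,1]); o=-R.T@t
    return o+d*(z-o[2])/d[2]
E
python3 - <<'E'
from h import *
S=np.load("top0.npz"); p=S["p"].astype(int); d=S["d"]
hsv=cv2.cvtColor(S["p"],cv2.COLOR_RGB2HSV)
# base plate: non-green within roi
m=((hsv[...,1]<80)).astype(np.uint8); roi=np.zeros_like(m); roi[120:300,325:440]=1; m*=roi
# wheel via depth
c=camera_model("top"); v,u=np.mgrid[:400,:640]
X=(np.linalg.inv(c["intrinsics"])@np.stack([u*d,v*d,d]).reshape(3,-1)).T-c["t"]; X=(X@c["R"]).reshape(400,640,3)
z=X[...,2]; 
def comp(lo,hi):
    mm=((z>lo)&(z<hi)&(roi>0)).astype(np.uint8); n,l,s,ce=cv2.connectedComponentsWithStats(mm)
    k=1+np.argmax(s[1:,4]); return l==k
w=comp(174,200); cn=max(cv2.findContours(w.astype(np.uint8),0,2)[0],key=cv2.contourArea)
e=cv2.minEnclosingCircle(cn); print("wheel",e,ray("top",e[0],180))
b=((z>8)&(z<26)&(roi>0)&(m>0)).astype(np.uint8)
pts=np.argwhere(b)[:,::-1]; P=X[b>0][:,:2].astype(np.float32); r=cv2.minAreaRect(P); print("base",r)
print("hub", ray("top",(385,187.5),190), ray("scene",(272,209),190))
for nm,zz in(("k",(215,260)),("t",(60,100))):
    q=(z>zz[0])&(z<zz[1])&(roi>0); print(nm,q.sum(),np.median(X[q],0), X[q].min(0),X[q].max(0))
q=(z>76)&(z<100)&(v>255)&(roi>0); print("tk",X[q].mean(0),q.sum())
print("knob tops",ray("top",(404,211),232),ray("scene",(240,180),232),ray("top",(378,282),82))
big=cv2.resize(S["p"][125:300,320:480,::-1],None,fx=3.4,fy=3.4,interpolation=cv2.INTER_CUBIC)
cv2.imwrite("pics/topcrop.png",big)
E
```

```text
wheel ((383.6094970703125, 187.71511840820312), 36.53855895996094) [642.139 -97.327 180.   ]
base ((648.3380737304688, -125.2437744140625), (253.7579345703125, 344.4114990234375), 89.04049682617188)
hub [641.289 -98.714 190.   ] [646.515 -97.687 190.   ]
k 140 [ 591.388 -127.729  231.546] [ 579.521 -140.024  215.411] [ 602.898 -117.221  235.693]
t 95 [449.255 -93.151  81.22 ] [ 437.907 -104.038   60.651] [586.435 -66.92   94.409]
tk [448.848 -94.164  81.839] 77
knob tops [ 591.568 -126.567  232.   ] [ 597.606 -129.195  232.   ] [451.308 -91.091  82.   ]
```

View pics/topcrop.png

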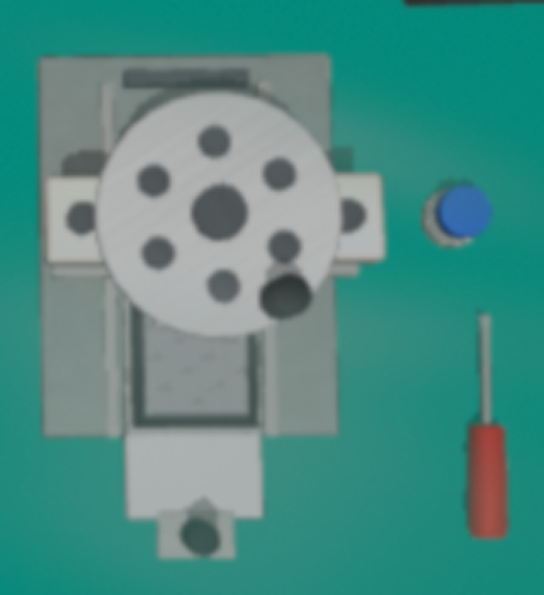

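The crop shows the base, beam, tray and crank knob clearly. The crank knob is on the press's -y, -x side, so the wheel angle is about -0.56. The screw axis is near (643.5,-98) with yaw about -0.017, and the tray is about 43 mm out. I'll push the tray with closed fingers.

```bash
cat >> h.py <<'E'
C=np.array([643.5,-98.]); YAW=-0.017
Qf=[0,.70710678,.70710678,0]; Qn=[0,.70710678,-.70710678,0]
E
python3 - <<'E'
from h import *
for Q in(Qf,Qn):
    print([kin.inverse_kinematics(p,Q) for p in([405,-92.5,200],[405,-92.5,58],[585,-128,193],[704,-98,193],[643,-158,193],[643,-38,193],[583,-98,193])])
E
```

```text
[array([ 1.279,  0.271, -1.242,  2.121,  0.315,  0.956,  1.433]), array([ 0.911,  0.505, -0.877,  2.231,  0.638,  0.674,  1.147]), array([ 0.906,  0.643, -1.041,  1.708,  0.604,  1.149,  1.262]), array([ 0.723,  0.874, -1.096,  1.398,  0.778,  1.333,  1.17 ]), array([ 0.867,  0.767, -1.052,  1.54 ,  0.69 ,  1.243,  1.278]), array([ 0.695,  0.723, -1.031,  1.59 ,  0.653,  1.209,  1.105]), array([ 0.862,  0.625, -1.035,  1.728,  0.588,  1.135,  1.22 ])]
[array([ 1.043,  0.172, -0.948,  2.125,  0.175,  0.923, -1.575]), array([ 0.734,  0.43 , -0.659,  2.236,  0.463,  0.609, -1.839]), array([ 0.716,  0.517, -0.731,  1.714,  0.388,  1.06 , -1.714]), array([ 0.513,  0.698, -0.66 ,  1.407,  0.439,  1.185, -1.768]), array([ 0.65 ,  0.611, -0.658,  1.547,  0.4  ,  1.121, -1.667]), array([ 0.564,  0.62 , -0.792,  1.594,  0.476,  1.13 , -1.913]), array([ 0.697,  0.515, -0.767,  1.733,  0.403,  1.059, -1.778])]
```

```bash
python3 - <<'E'
from h import *
t=manip.read_time_s
eoat.close(40); print(t())
manip.move_pose([405,-92.5,180],Qf); print(t(),manip.read_ee_pos())
manip.movel([405,-92.5,58],150); print(t())
f0=manip.read_wrist_force(); print(f0)
manip.movel([424,-92.5,58],100)
x=424; hits=0
while x<490:
    x+=2 if x>=458 else 3
    manip.movel([x,-92.5-0.017*(x-450),58],60)
    f=manip.read_wrist_force()-f0; print(x,f,manip.read_ee_pos()[0],round(t(),2))
    if -f[0]>9: break
E
```

```text
0.8667
2.9417 [405.305 -93.306 180.122]
3.9083
[ 1.024 -0.184 -0.467]
427 [-0.982  0.101  0.68 ] 426.95322812021624 4.5
430 [-2.234 -1.227  0.49 ] 429.5096026853507 4.75
433 [-2.244 -1.272  0.177] 432.95968946298774 5.0
436 [-3.176 -0.284 -0.212] 436.40141464695006 5.25
439 [-2.129 -0.64  -0.142] 439.5677110100052 5.5
442 [-2.171 -0.432 -0.486] 442.54383942977296 5.75
445 [-1.22  -0.254 -0.497] 445.50171338512513 6.0
448 [-2.53   0.67   0.065] 448.46746220029956 6.25
451 [-1.817  0.355 -1.186] 451.4442689540951 6.5
454 [-2.754 -0.261  0.559] 454.46670331696856 6.75
457 [-2.596 -0.017 -0.583] 457.4737567750054 7.0
460 [-1.642  0.541  0.622] 460.4488371168479 7.25
462 [-1.531 -0.26   0.234] 462.2399645613428 7.5
464 [-2.017  0.298 -0.214] 464.23293163329083 7.75
466 [-1.838 -0.536 -0.146] 466.24218224991796 8.0
468 [-1.898 -0.527 -0.562] 468.3333322126704 8.25
470 [-2.63  -0.592 -0.97 ] 470.2497188878233 8.5
472 [-7.023  0.028  4.402] 470.3265489952198 8.75
474 [-12.152  -1.353   8.913] 470.30807523676197 9.0
```

Contact was clear: a hard stop at x=470.3, within 1 mm of the prediction. Next I'll back off, check the tray, and look at the crank knob from above.

```bash
python3 - <<'E'
from h import *
t=manip.read_time_s
manip.movel([445,-92.5,58],150); manip.movel([445,-92.5,260],300)
manip.move_pose([600,-128,290],Qf); eoat.gripper_open(); print(t(), manip.read_wrist_force())
P=manip.read_ee_pos(); p,d=grab_frame("wrist"); np.savez("w1.npz",p=p,d=d,P=P,q=manip.read_tool_rot()); cv2.imwrite("pics/w1.png",p[:,:,::-1])
p2,_=grab_frame("scene"); q,_=grab_frame("top")
cv2.imwrite("pics/st1.png",np.hstack([cv2.resize(p2[150:350,190:380,::-1],None,fx=2,fy=2),cv2.resize(q[125:325,320:500,::-1],None,fx=2,fy=2)]))
print(P,t())
E
```

```text
11.6417 [ 0.046 -0.268 -0.273]
[ 599.99  -128.051  290.03 ] 11.7917
```

View pics/w1.png

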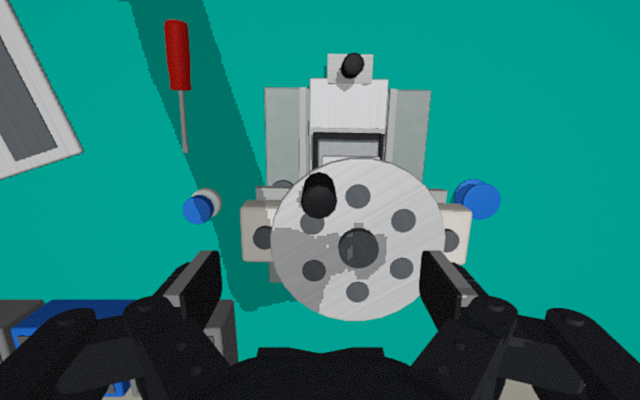

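View pics/st1.png

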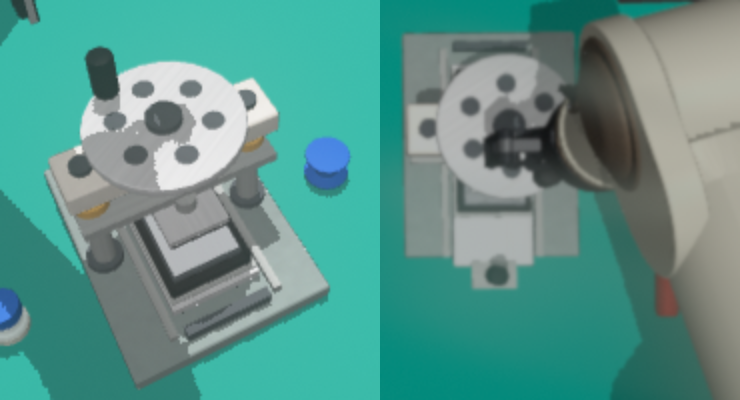

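Wrist view: hub at (358,247), crank knob top near (319,200), and the tray knob moved in. In the top view the tray knob is now at about (378.5,262). I'll convert these to positions.

```bash
python3 - <<'E'
from h import *
from scipy.spatial.transform import Rotation as Ro
S=np.load("w1.npz"); q=S["q"]; R=Ro.from_quat([q[1],q[2],q[3],q[0]]).as_matrix(); c=camera_model("wrist"); T=c["T_tool_cam"]
def wr(uv,z):
    d=R@T[:3,:3]@np.linalg.solve(c["intrinsics"],[*uv,1]); o=R@T[:3,3]+S["P"]; return o+d*(z-o[2])/d[2]
d=S["d"]; v,u=np.mgrid[:400,:640]
X=np.linalg.inv(c["intrinsics"])@np.stack([u*d,v*d,d]).reshape(3,-1); X=((R@(T[:3,:3]@X+T[:3,3:])).T+S["P"]).reshape(400,640,3)
roi=(u>290)&(u<350)&(v>165)&(v<225)&(X[...,2]>225)&(X[...,2]<238)
k=np.argwhere(roi)[:,::-1].astype(np.float32); ce,r=cv2.minEnclosingCircle(k); kn=wr(ce,232)
hub=wr((358,247),190); g=cv2.cvtColor(S["p"],cv2.COLOR_RGB2GRAY)
hm=(u>320)&(u<400)&(v>215)&(v<280)&(X[...,2]>186.5)&(X[...,2]<196); kk=np.argwhere(hm)[:,::-1].astype(np.float32); hc=cv2.minEnclosingCircle(kk); print("hub px",hc,wr(hc[0],190))
print("knob",ce,r,kn,"depth mean",X[roi].mean(0),"hub",hub,"tray knob", ray("top",(378.5,262),82), wr((351,65),82))
E
```

```text
hub px ((358.6077575683594, 249.35345458984375), 20.11771011352539) [641.009 -96.991 190.   ]
knob (318.9048767089844, 200.6602325439453) 18.608829498291016 [ 588.995 -128.078  232.   ] depth mean [ 589.374 -128.134  230.873] hub [638.998 -97.53  190.   ] tray knob [493.798 -93.655  82.   ] [493.12  -96.864  82.   ]
```

Tray knob to hub is about 149 mm, so the tray is home. I'll use centre (642,-97.5) and crank knob (590.5,-128), theta about -0.55. Next: grip the knob and wind the safe part of the travel, up to about 2.2.

```bash
cat >> h.py <<'E'
Z=195.
def force(n=5):
    F=[]
    for _ in range(n): F.append(manip.read_wrist_force()); manip.sleep(0.012)
    return np.mean(F,0)
def step(th,C,r,F0,speed=90):
    "command crank angle th (rad, press joint); returns actual angle, resisting tangential, radial force"
    a=np.pi+YAW-th
    manip.movel([C[0]+r*np.cos(a),C[1]+r*np.sin(a),Z],speed)
    F=force()-F0; p=manip.read_ee_pos(); b=np.arctan2(p[1]-C[1],p[0]-C[0])
    act=th+(a-b+np.pi)%(2*np.pi)-np.pi
    row=[th,act,-(F[0]*np.sin(b)-F[1]*np.cos(b)),F[0]*np.cos(b)+F[1]*np.sin(b),F[2],p[0],p[1],manip.read_time_s()]
    print(np.array(row),flush=True); open("log.txt","a").write(" ".join(map(str,row))+"\n")
    return row
E
python3 - <<'E'
from h import *
C=np.array([642,-97.5]); r=60
manip.move_pose([590.5,-128,262],Qf); manip.movel([590.5,-128,Z],100)
F0=force(); print(F0,manip.read_time_s())
eoat.close(45); print(manip.read_gripper_width(),force()-F0,manip.read_time_s())
np.save("F0.npy",F0)
th=-0.55
while th<2.15:
    th+=0.15 if th<0.3 else .22
    row=step(th,C,r,F0)
    if row[2]>25 or abs(row[3])>30: print("STOP"); break
E
```

```text
[0.223 0.129 0.393] 12.9
22.842049793141 [-2.66  -1.091  3.823] 13.5333
[  -0.4     -0.413    2.376    2.274    4.805  586.558 -120.68    13.825]
[  -0.25    -0.258    2.497    3.213    6.318  583.701 -111.832   14.117]
[  -0.1     -0.103    2.508    3.185    6.601  582.198 -102.646   14.408]
[  0.05    0.051   2.673   2.506   6.827 582.141 -93.417  14.7  ]
[  0.2     0.206   2.879   1.951   6.729 583.509 -84.258  14.992]
[  0.35    0.358   2.64    1.603   7.114 586.213 -75.535  15.283]
[  0.57    0.585   1.44   -0.03    6.002 592.627 -63.572  15.625]
[  0.79    0.805   1.461  -1.256   6.519 601.232 -53.657  15.967]
[  1.01    1.024   0.702  -1.514   5.819 611.724 -45.845  16.308]
[  1.23    1.243   0.511  -2.076   6.249 623.679 -40.527  16.65 ]
[  1.45    1.461   1.101  -2.37    6.205 636.474 -37.963  16.992]
[  1.67    1.68    0.892  -2.516   6.586 649.529 -38.142  17.333]
[  1.89    1.899   0.303  -2.923   6.808 662.229 -41.168  17.675]
[  2.11    2.116   0.499  -3.623   7.904 673.909 -46.876  18.017]
[  2.33    2.331   0.241  -3.937   7.749 683.999 -54.776  18.358]
```

The wheel turns with the grip, but the force at standstill relaxes because the arm overshoots after each fast step. I'll try slower, shorter steps so the reading reflects the moving friction.

```bash
python3 - <<'E'
from h import *
C=np.array([642,-97.5]); r=60; F0=np.load("F0.npy")
def tang(F,p):
    b=np.arctan2(p[1]-C[1],p[0]-C[0]); F=F-F0; return -(F[0]*np.sin(b)-F[1]*np.cos(b))
for th,sp in((2.36,20),(2.39,20),(2.42,10),(2.45,10),(2.48,5)):
    a=np.pi+YAW-th
    t0=manip.read_time_s(); manip.movel([C[0]+r*np.cos(a),C[1]+r*np.sin(a),Z],sp); t1=manip.read_time_s()
    L=[]
    for _ in range(5): L.append(tang(manip.read_wrist_force(),manip.read_ee_pos())); manip.sleep(.008)
    p=manip.read_ee_pos(); b=np.arctan2(p[1]-C[1],p[0]-C[0]); print(th,(np.pi+YAW-b)%6.2832,t1-t0,np.array(L))
E
```

```text
2.36 2.3372075125003087 0.25 [3.727 3.448 3.612 3.31  2.795]
2.39 2.3555877105903384 0.25 [5.553 5.424 4.444 4.81  4.714]
2.42 2.3800167081555976 0.3332999999999977 [5.165 5.822 5.398 5.461 5.656]
2.45 2.407679170253447 0.3332999999999977 [5.516 5.003 6.098 4.842 5.476]
2.48 2.4337096192344774 0.5082999999999984 [6.023 5.106 5.672 5.906 5.288]
```

```bash
python3 - <<'E'
from h import *
C=np.array([642,-97.5]); r=60; F0=np.load("F0.npy")
th=2.48; T=[]; hit=0
while th<6.85:
    th+=0.06
    row=step(th,C,r,F0,20); T.append(row[2])
    if row[2]>20 or abs(row[3])>25 or row[7]>52: print("STOP"); break
    if len(T)>8:
        base=np.median(T[-14:-3]); hit=hit+1 if row[2]>base+2.2 else 0
        if hit>=3: print("TOUCH",base); break
E
```

```text
[  2.54    2.498   4.904  -5.646   9.581 690.519 -62.345  20.617]
[  2.6     2.555   4.55   -5.368   9.366 692.455 -65.201  20.992]
[  2.66    2.611   4.874  -5.398   9.162 694.213 -68.059  21.367]
[  2.72    2.667   4.727  -5.246   9.052 695.786 -71.04   21.742]
[  2.78    2.723   4.894  -4.816   8.881 697.162 -74.08   22.117]
[  2.84    2.779   4.948  -4.643   8.439 698.417 -77.205  22.492]
[  2.9     2.835   4.537  -3.924   8.123 699.453 -80.408  22.867]
[  2.96    2.892   4.823  -3.962   7.2   700.349 -83.702  23.242]
[  3.02    2.95    4.996  -3.465   7.119 701.064 -87.052  23.617]
[  3.08    3.007   4.952  -2.741   6.521 701.59  -90.452  23.992]
[  3.14    3.065   4.899  -2.447   5.722 701.896 -93.912  24.367]
[  3.2     3.123   4.826  -1.799   5.094 701.965 -97.414  24.742]
[   3.26     3.182    4.558   -0.472    4.998  701.918 -100.958   25.117]
[   3.32     3.243    5.111   -0.054    4.091  701.573 -104.597   25.492]
[   3.38     3.304    5.045    0.393    4.037  701.083 -108.213   25.867]
[   3.44     3.365    5.273    0.939    3.904  700.282 -111.801   26.242]
[   3.5     
[... 2345 characters left out ...]
   38.242]
[   5.42     5.386    4.675    2.22     4.001  603.704 -143.887   38.617]
[   5.48     5.446    5.456    2.474    4.013  600.987 -141.487   38.992]
[   5.54     5.505    4.75     1.838    4.768  598.433 -138.971   39.367]
[   5.6      5.565    5.006    1.678    4.581  596.052 -136.289   39.742]
[   5.66     5.625    5.185    2.112    5.317  593.812 -133.461   40.117]
[   5.72     5.685    4.773    2.135    5.317  591.765 -130.505   40.492]
[   5.78     5.729    7.036    1.52     4.652  590.393 -128.252   40.867]
[   5.84     5.776    8.869    1.356    3.835  588.972 -125.801   41.242]
[   5.9      5.834    8.382    1.418    4.512  587.452 -122.692   41.617]
TOUCH 4.750196345570526
```

First touch is clear: the force climbs from 4.8 to 8.6 N, starting at an actual angle of about 5.69. Next I'll fit the true circle from the logged path and turn 90° from there.

```bash
python3 - <<'E'
from h import *
from scipy.optimize import least_squares
L=np.loadtxt("log.txt"); P=L[:,5:7]
s=least_squares(lambda x:np.hypot(P[:,0]-x[0],P[:,1]-x[1])-x[2],[642,-97.5,60]); print("fit",s.x,np.abs(s.fun).max())
Cf=s.x[:2]
ang=lambda p:(np.pi+YAW-np.arctan2(p[1]-Cf[1],p[0]-Cf[0]))%(2*np.pi)
touch=ang(P[-4])+0.012; print("touch",touch,[ang(p) for p in P[-5:]])
C=np.array([642,-97.5]); r=60; F0=np.load("F0.npy"); th=L[-1,0]
done=lambda row:(ang(row[5:7])-touch+1)%(2*np.pi)-1
d=done(L[-1]); 
for _ in range(30):
    rem=np.pi/2-d
    if rem<0.012: break
    th+=min(0.12,rem) 
    row=step(th,C,r,F0,25); d=done(row); print("  turned past touch deg",np.degrees(d))
    if row[2]>20 or abs(row[3])>25: print("STOP"); break
E
```

```text
fit [641.987 -97.671  60.006] 0.04417566009913543
touch 5.699166273538084 [np.float64(5.627233466549669), np.float64(5.687166273538084), np.float64(5.731134002416269), np.float64(5.778366665826923), np.float64(5.836028143135179)]
[   6.02     5.956    8.463    2.342    6.077  584.799 -115.846   42.1  ]
  turned past touch deg 14.857042639459017
[   6.14     6.076    8.749    2.888    7.184  583.05  -108.877   42.583]
  turned past touch deg 21.722730355804
[   6.26     6.196    9.3      3.171    8.748  582.131 -101.694   43.067]
  turned past touch deg 28.643118303672402
[  6.38    6.319   9.003   3.669  10.088 582.115 -94.343  43.55 ]
  turned past touch deg 35.66968077344253
[  6.5     6.443   9.326   3.735  11.074 582.961 -86.959  44.033]
  turned past touch deg 42.77419168420127
[  6.62    6.568   9.539   4.087  11.769 584.774 -79.708  44.517]
  turned past touch deg 49.91847777611621
[  6.74    6.693   9.292   3.185  12.093 587.444 -72.708  45.   ]
  turned past touch deg 57.07991415102925
[  6.86    6.817   9.566   3.143  12.289 590.964 -66.165  45.483]
  turned past touch deg 64.18226841045866
[  6.98    6.941  10.553   2.432  12.969 595.24  -60.089  45.967]
  turned past touch deg 71.28509064839584
[  7.1     7.062  10.063   1.743  12.375 600.135 -54.73   46.45 ]
  turned past touch deg 78.22373682540598
[  7.22    7.185   9.92    1.066  12.779 605.66  -49.902  46.933]
  turned past touch deg 85.23541632673796
[  7.303   7.268  10.035   0.131  12.956 609.781 -47.094  47.325]
  turned past touch deg 90.00013739690087
```

Ninety degrees past touch. I'll unload the arm's spring-back before opening, then release, back away and check.

```bash
python3 - <<'E'
from h import *
C=np.array([642,-97.5]); F0=np.load("F0.npy")
step(7.265,C,60,F0,20)
eoat.gripper_open(); p=manip.read_ee_pos(); print(p,force()-F0)
manip.movel([p[0],p[1],290],150); manip.move_pose([450,-350,330],Qf)
print(manip.read_wrist_force(),manip.read_time_s())
a,_=grab_frame("scene"); b,d=grab_frame("top")
cv2.imwrite("pics/end.png",np.hstack([cv2.resize(a[150:350,140:380,::-1],None,fx=1.7,fy=1.7),cv2.resize(b[125:325,290:510,::-1],None,fx=1.7,fy=1.7)]))
c=camera_model("top"); v,u=np.mgrid[:400,:640]
X=(np.linalg.inv(c["intrinsics"])@np.stack([u*d,v*d,d]).reshape(3,-1)).T-c["t"]; X=(X@c["R"]).reshape(400,640,3)
box=(u>325)&(u<440)&(v>120)&(v<300)
z=X[...,2]; q=box&(z>222)&(z<240); k=X[q].mean(0); w=k[:2]-[642,-98]; print("crank",k,q.sum(),"theta+2pi",2*np.pi+np.pi+YAW-np.arctan2(w[1],w[0]))
q=box&(z>76)&(z<100)&(v>245); print("trayknob",X[q].mean(0),q.sum())
E
```

```text
[  7.265   7.266   2.561  -0.989   7.425 609.663 -47.124  47.633]
[609.497 -46.959 194.929] [-0.196 -0.287 -0.351]
[ 0.916  0.706 -0.16 ] 50.3917
crank [609.987 -46.586 231.016] 129 theta+2pi 7.280070397878126
trayknob [492.824 -94.645  81.956] 81
```

View pics/end.png

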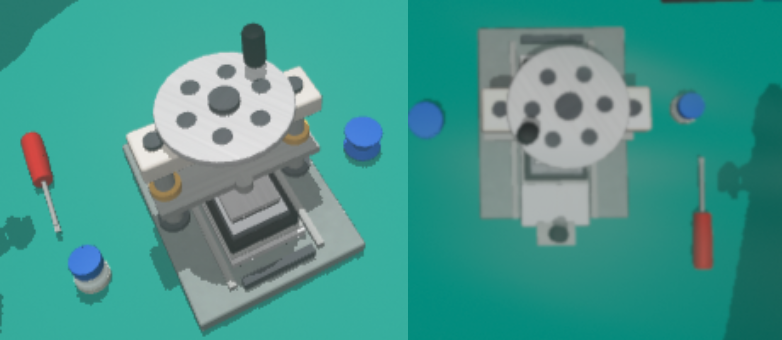

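The picture shows the crank knob at (528,133) in the right half, the tray in with its knob at (558,233), and the spool, jar and driver where they were. Handing in.

```bash
python3 -c "
from rig import ticket; print(ticket.close_job())"
```

```text
the job is handed in; nothing more can be done
None
```

The tray is home, the press is wound a quarter turn past first touch, and the job is handed in at about 50 s. `close_job` gives no verdict.

- **Tray:** I pushed it with closed fingers until it hit its stop, where the force rose from about 2.5 to 12 N. At the end the camera put the tray knob about 149 mm from the screw axis, against a nominal 150 mm.
- **Wheel:** I gripped the crank knob and wound clockwise. First touch was at about 5.70 rad, where the resistance rose from 4.8 to 8.6 N.
- **Quarter turn:** I went on to 7.27 rad, which is 90.0° past touch by the fitted circle. I then unloaded the arm and let go. The final top view shows the wheel at about 7.28 rad, so it stayed put.
- **Other things:** in the final picture the spool, jar and driver look unmoved, and the robot was clear of everything with no force on the wrist.

**Disagreement:** free winding read about 4.8 N at the crank instead of the stated 7 N. I put this down to the arm relaxing at each stop. The rise at touch was 3.8 N as specified, so the touch point should be good to about 1–2°.

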